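Release and push out a beam filter slide with a pin tool

TASK

Take the pin tool out of its stand, use its pin to hold down the release button at the bottom of the hole in the filter slide and, keeping the button down, push the slide through the guard until it is all the way out and locks there with the button up again. Then put the pin tool back upright in its stand, fully down, and let go. Leave the meter, the lens and the bottle where they are.

Things in the scene. Friction and masses are not known exactly. Their poses are not given: they have to be found in the camera images.
- tool: Loose pin tool, 126 mm tall, about 0.13 kg, upright in the stand at the start. Origin: centre of the pin's lower tip; z runs up the tool. Bottom to top: round steel pin 8 mm in diameter, z = 0 to 40 mm; round steel collar 34 mm in diameter, 40 to 46 mm; black square handle 24 x 24 mm, 46 to 126 mm, its flat faces across the tool's own x and y.
- stand: Aluminium block 70 x 70 x 46 mm, bolted to the table; origin at the centre of its underside, z up. A square vertical hole 14 mm wide runs down through its centre. The tool's pin hangs in the hole and its collar rests on the block's top, so the tool's origin is then 6 mm above the stand's origin.
- unit: Filter unit bolted to the table: black base with two side rails, 270 x 80 mm, 34 mm high; origin on the table, mid-width; reaches x = -125 to 145 mm. The aluminium slide runs between the rails towards the unit's +x, its glass filter inside a grey guard (x = 14 to 80 mm, 62 mm wide, top 86 mm up) when home, beyond it when out. At its -x end the slide has an aluminium block with the button hole.
- recess (a point): Centre of the mouth of the square hole in the top of the slide's block (60 mm along x, 50 mm wide, top 60 mm above the table); moves with the slide. The hole is 15 x 15 mm, walls along the unit's x and y. The round dark button, 13.6 mm across, lies in it, its top 12 mm below the mouth when up, 18 mm when fully pressed.
- slide (a joint): How far the slide is out along the unit's +x: 0 home (the start), 0.070 m all the way out, at a stop. Needs about 2 N while the button is down. With the button up it is locked: a latch catches every 14 mm, so the button must be kept down (more than 4 mm) all the way. Fully out, the button can rise and locks it there. The block then ends 4 mm short of the guard.
- button (a joint): How far the release button is pressed down: 0 up, 0.006 m fully down. A spring pushes it up with 2.4 N at the top and 4.8 N fully down.
- meter: Bystander: loose white handheld meter lying flat, 75 x 130 x 34 mm, origin at the centre of its underside. Leave it alone.
- lens: Bystander: loose lens on a steel post with a round foot 60 mm across, 140 mm tall, origin at the centre of its underside. Leave it alone.
- solvent: Bystander: loose brown glass bottle, 66 mm in diameter, 135 mm tall, origin at the centre of its underside. Leave it alone.
Mind the look-alikes: they are no part of the job. Leave any yellow look-alike of the tool alone.

How it is judged:
On the way, in this order (a step that is already met when the one before it is completed fails the run):
1. the pin tool is lifted out of its stand (z of tool in the frame of stand above 0.06 m), for 0.1 s.
2. the slide is pushed more than 45 mm out with the pin in the hole and the button held down (value of joint slide above 0.045 m and value of joint button above 0.003 m and distance between tool and recess below 0.023 m), for 0.05 s.
3. the slide is all the way out and the button has come up and locked it (value of joint slide above 0.066 m and value of joint button below 0.0015 m), for 0.2 s.
At the end, for the whole second after the job is handed in: The slide is over 66 mm out, its button up (pressed under 1.5 mm); the tool stands still and upright (0.12 rad) in its stand, within 10 mm of the hole's axis and 4 mm of fully down; meter, lens and bottle are within 20 mm of where they were (all of step 3 and horizontal distance between tool and stand below 0.01 m and z of tool in the frame of stand below 0.01 m and angle between tool's own z axis and vertical below 0.12 rad and linear speed of tool below 0.02 m/s and distance of each of meter, lens, solvent from where it was at the start of the episode below 0.02 m); the robot touches nothing.
It fails at once if the meter, the lens or the bottle is knocked over or pushed more than 30 mm (distance of any of meter, lens, solvent from where it was at the start of the episode above 0.03 m or angle between any of lens, solvent's own z axis and vertical above 0.5 rad).
It also fails if it takes over 61 s, if anything falls off the work surface, if the arm or the gripper's body presses on something with over 40 N, if the wrist force passes 120 N, or if a joint passes its speed limit or range.

ROBOT

A 6-joint arm with a two-finger parallel gripper is mounted at the origin on the work surface. World frame = base frame: x ahead of the robot, y to its left, z up, the work surface at z = 0. Lengths are in m, angles in rad, forces in N, time in s.
With the tool pointing down it reaches from about 0.325 to 0.775 m from the base axis. Payload 9.3 kg.
Tool frame: the origin (TCP) lies at the centre of the arm's flange, where the gripper is bolted on; the fingertips stand 173 mm ahead of it and the grasp point (between the pads) lies 155 mm ahead of it (pinch_z is the z of the grasp point in the tool frame, in m); z points along the fingers, y is the direction in which the jaws open and shut (so a half turn about z gives the same grasp; the last joint's range is limited). The gripper opens to 85 mm and grips with 20 to 120 N. Pads are 22 mm wide; open, the fingers measure 114 mm over their backs; the gripper's body (76 mm by 85 mm) begins 54 mm behind the grasp point. The pads swing forward as they close: fully open they stand 13 mm farther back than shut.
Start: joints at [1.035, 0.259, 0.021, 1.334, 0, 1.418], TCP at [0.205, 0.51, 0.405] pointing down, gripper open.
Joint ranges: [-3.04, 3.04], [-0.91, 1.82], [-1.04, 1.36], [-1.92, 1.95], [-1.52, 1.45], [-3.14, 3.14]. Speed limits (rad/s): [2.22, 2.22, 2.79, 3.14, 3.14, 3.14].

INTERFACE

Orientations are given as a unit quaternion [w, x, y, z].
In Python, from plant import goto, move_straight, move_j, set_gripper, dwell, ik, get_state, camera, camera_params, Unreachable, job_done, silhouettes, pinch_z gives the robot as it stands. Calls block until the motion is done:
- goto(position, orientation): joint-space move of the TCP to a pose.
- move_straight(position, rot=None, rate=0.15, force_limit=None): straight line of the TCP; rot=None keeps the orientation; rate is the mean speed in m/s. With force_limit (N) it stops when the force on the tool has changed by that much, and returns True; else False.
- move_j(angles): joint-space move.
- set_gripper(opening, grasp_force=None): opening from 0.0 (shut) to 1.0 (fully open); grasp_force is the grip in N (None keeps the last); returns when the fingers have stopped.
- dwell(seconds).
- ik(position, orientation): joint angles nearest the present ones, or None.
- get_state(): the state.
- camera(name): name is "scene" or "side" or "wrist"; returns the picture (384x512x3 uint8, red, green, blue); there is no depth.
- camera_params(name): a dict with "fx", "fy", "cx", "cy" (pixels), "position" and "rotation" of the camera in the world; the wrist camera has in their place "tool_from_camera" (4x4, takes a point from camera to tool coordinates, whose origin is the TCP and whose axes are the flange's). Camera axes: x right, y down, z forward; pixel columns grow to the right and rows downward; lengths in m; the calibration is good to about 2 mm. A picture is of the moment at which its call begins: read the wrist's pose just before it. camera_params takes no time and is no camera call.
A pose or a line that the arm cannot do raises Unreachable and nothing moves.
- job_done(): hands the job in, once; it reports no verdict.
Trained networks look in the newest picture that a camera, given by its name, has taken for a name from the list of things; names that differ only in an ending like _2 or _b are one class to them, and where a whole thing is asked for, a point or a joint stands for the part that bears it (a point fixed in the world has none). Each returns a list of dicts, best first, with "confidence" (0 to 1); they miss things now and then, are a little off and sometimes report something else, mostly with a low value. They report only what shows in the picture. A call takes as long as a camera call. They do not tell look-alikes from the thing itself.
- silhouettes(name, camera): "region" (384x512 bool, what is visible of it) and "xy" ([column, row] in pixels, amid what is visible of it).
The state is a dict: "time": time; "q": joint angles; "qvel": joint speeds; "effort": joint torques, N m; "ee_pos": TCP position; "orientation": TCP orientation; "force": force on the tool from outside, world axes, zero at the start; "torque": the same for the moment, N m; "opening": opening from 0.0 (shut) to 1.0 (fully open).
Only numpy, scipy, OpenCV 4.12 (cv2) and the standard library are available. Lean on these libraries where they do the work, as an engineer would, in place of code of your own. Each camera call takes 0.05 s, during which the arm holds its last target. There are 200 camera calls.

## Working session

There is one attempt and no reset: what is moved stays moved. The work goes in short steps, each a Python script; the robot and the scene stay as the last script left them, time stands still between calls to the robot, and variables do not carry over. Pictures are saved under pics/ and viewed, about 8 in all and at most 12, crops included, and the job is handed in when it is done.

```bash
ls; mkdir -p pics
python3 - <<'E'
from plant import *
import cv2,numpy as np
ims=[]
for c in ["scene","side"]:
    im=camera(c); cv2.imwrite(f"pics/{c}0.png",im[:,:,::-1]); ims.append(im)
    p=camera_params(c); print(c,{k:np.round(v,4).tolist() for k,v in p.items()})
    for n in ["tool","stand","unit","recess","meter","lens","solvent"]:
        print(c,n,[(round(float(s["confidence"]),2),np.round(s["xy"]).tolist(),int(s["region"].sum())) for s in silhouettes(n,c)][:4])
print(np.round(camera_params("wrist")["tool_from_camera"],4),camera_params("wrist")["fx"],pinch_z,get_state()["time"],get_state()["orientation"])
v=np.vstack([cv2.resize(i,(400,300)) for i in ims])
E
```

```text
pics
scene {'fx': 449.9512, 'fy': 449.9512, 'cx': 255.3728, 'cy': 188.5486, 'position': [1.5455, 0.1445, 0.7356], 'rotation': [-0.3038, 0.5692, 0.6708, -0.3656]}
scene tool [(0.81, [197.0, 159.0], 349), (0.6, [153.0, 162.0], 286), (0.59, [131.0, 152.0], 268), (0.55, [163.0, 148.0], 235)]
scene stand [(0.68, [160.0, 181.0], 546), (0.57, [262.0, 205.0], 2029)]
scene unit [(0.75, [263.0, 207.0], 2059)]
scene recess [(0.63, [260.0, 215.0], 719)]
scene meter [(0.6, [396.0, 202.0], 1121)]
scene lens [(0.61, [141.0, 213.0], 812)]
scene solvent [(0.74, [367.0, 242.0], 1446)]
side {'fx': 389.6614, 'fy': 389.6614, 'cx': 253.3138, 'cy': 190.7539, 'position': [0.5006, 0.9329, 0.6727], 'rotation': [0.0138, -0.0335, 0.8702, -0.4914]}
side tool [(0.77, [300.0, 162.0], 197), (0.72, [289.0, 144.0], 177), (0.61, [298.0, 135.0], 205)]
side stand [(0.69, [286.0, 164.0], 343)]
side unit [(0.89, [263.0, 216.0], 2698), (0.67, [232.0, 211.0], 532), (0.51, [222.0, 162.0], 339)]
side recess [(0.8, [229.0, 211.0], 582)]
side meter [(0.57, [284.0, 317.0], 2029)]
side lens [(0.81, [221.0, 163.0], 287)]
side solvent [(0.78, [181.0, 268.0], 1369), (0.4, [286.0, 162.0], 391)]
[[ 4.000e-04 -9.623e-01 -2.721e-01  6.970e-02]
 [ 1.000e+00  4.000e-04  2.000e-04 -1.100e-03]
 [-1.000e-04 -2.721e-01  9.623e-01  3.000e-02]
 [ 0.000e+00  0.000e+00  0.000e+00  1.000e+00]] 307.488740311338 0.1547 0.8 [4.86323260e-06 1.90263310e-01 9.81733097e-01 1.06558738e-05]
```

View pics/scene0.png

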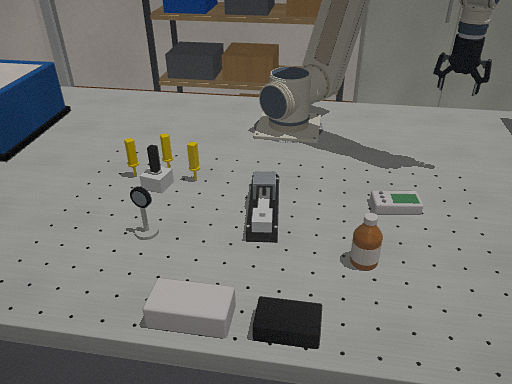

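View pics/side0.png

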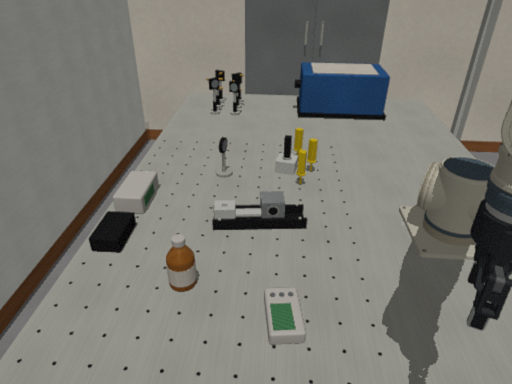

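```bash
cat > h.py <<'E'
from plant import *
import cv2,numpy as np
from scipy.spatial.transform import Rotation as R
def rot(q): return R.from_quat(q,scalar_first=True).as_matrix()
def cam(name,st=None):
    p=camera_params(name)
    if name=="wrist":
        st=st or get_state(); T=np.eye(4);T[:3,:3]=rot(st["orientation"]);T[:3,3]=st["ee_pos"]
        M=T@np.array(p["tool_from_camera"]); return p,M[:3,:3],M[:3,3]
    r=np.array(p["rotation"]); return p,(rot(r) if r.ndim==1 else r),np.array(p["position"])
def onplane(c,uv,z):
    p,Rm,t=c; d=Rm@np.array([(uv[0]-p["cx"])/p["fx"],(uv[1]-p["cy"])/p["fy"],1]); return t+d*(z-t[2])/d[2]
def proj(c,X):
    p,Rm,t=c; v=(np.atleast_2d(X)-t)@Rm; return np.c_[p["fx"]*v[:,0]/v[:,2]+p["cx"],p["fy"]*v[:,1]/v[:,2]+p["cy"]]
def down(yaw):  # tool z down, tool x axis at yaw in world
    return (R.from_euler("z",yaw)*R.from_euler("x",np.pi)).as_quat(scalar_first=True)
E
python3 - <<'E'
from h import *
S,D=cam("scene"),cam("side")
for n,a,b,z in [("stand",(158,180),(287,163),.03),("handle",(153,158),(287,147),.1),("y1",(131,150),(299,137),.09),("y2",(166,146),(313,148),.09),("y3",(193,154),(302,162),.09),("block",(262,207),(225,206),.06),("guard",(264,175),(273,198),.086),
 ("lens",(146,232),(224,173),0),("bottle",(365,262),(183,283),.0)]:
    print(n,onplane(S,a,z).round(3),onplane(D,b,z).round(3))
E
```

```text
stand [ 0.484 -0.334  0.03 ] [ 0.464 -0.335  0.03 ]
handle [ 0.477 -0.342  0.1  ] [ 0.467 -0.32   0.1  ]
y1 [ 0.423 -0.434  0.09 ] [ 0.422 -0.436  0.09 ]
y2 [ 0.382 -0.337  0.09 ] [ 0.375 -0.342  0.09 ]
y3 [ 0.419 -0.241  0.09 ] [ 0.418 -0.228  0.09 ]
block [ 0.613 -0.002  0.06 ] [0.643 0.011 0.06 ]
guard [ 0.498 -0.015  0.086] [ 0.507 -0.002  0.086]
lens [ 0.688 -0.297  0.   ] [ 0.689 -0.294  0.   ]
bottle [0.714 0.262 0.   ] [0.712 0.262 0.   ]
```

Run:
```python
from h import *
for tag,xy,names in [("stand",(.49,-.335),["stand","tool"]),("unit",(.58,0.0),["unit","recess"])]:
    goto([xy[0],xy[1],.40],down(0)); dwell(.3)
    st=get_state(); im=camera("wrist"); np.savez(f"pics/{tag}.npz",im=im,pos=st["ee_pos"],ori=st["orientation"])
    c=cam("wrist",st); print(tag,st["time"],st["q"].round(2) if hasattr(st["q"],"round") else st["q"])
    for n in names:
        for s in silhouettes(n,"wrist"): print(n,round(float(s["confidence"]),2),np.round(s["xy"],1),int(s["region"].sum()))
    cv2.imwrite(f"pics/{tag}.png",cv2.resize(im[:,:,::-1],(800,600),interpolation=cv2.INTER_CUBIC))
```

```text
stand 4.225 [-0.74  0.34  0.12  1.35  0.    2.4 ]
stand 0.77 [263.1 177.3] 2830
tool 0.85 [344.5 226.4] 920
tool 0.79 [271.5 204.2] 1545
tool 0.67 [175.3 235. ] 918
unit 5.9833 [-0.15  0.31  0.08  1.34  0.    3.  ]
unit 0.83 [263.8 175. ] 15433
recess 0.69 [262.5 126.3] 5348
```

View pics/stand.png

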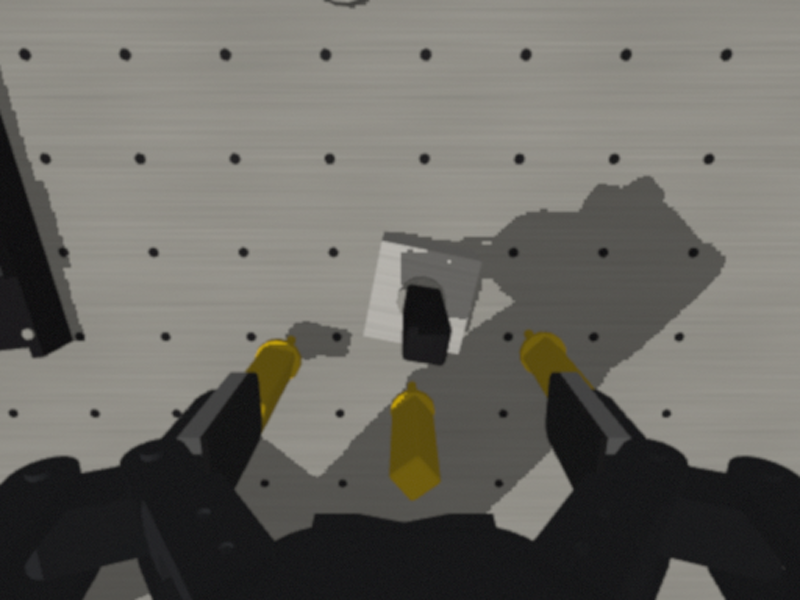

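View pics/unit.png

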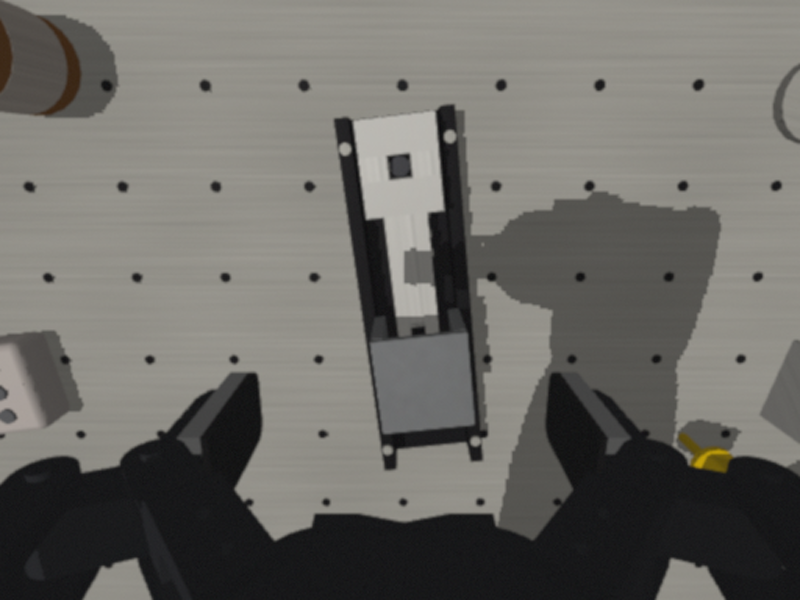

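```bash
python3 - <<'E'
from h import *
for tag,xy in [("unit2",(.575,-.003)),("stand2",(.41,-.333))]:
    goto([xy[0],xy[1],.37],down(0)); dwell(.4)
    st=get_state(); im=camera("wrist"); np.savez(f"pics/{tag}.npz",im=im,pos=st["ee_pos"],ori=st["orientation"])
    print(tag,st["time"],np.round(st["ee_pos"],4))
    a=im[:,:,::-1]
    a=cv2.convertScaleAbs((255*(a/255.)**.6),alpha=1)
    a=a[0:240,130:450] if tag=="stand2" else a[0:300,130:450]
    cv2.imwrite(f"pics/{tag}.png",cv2.resize(a,None,fx=2,fy=2,interpolation=cv2.INTER_CUBIC))
E
python3 - <<'E'
import cv2,numpy as np
a=cv2.imread('pics/unit2.png');b=cv2.imread('pics/stand2.png');print(a.shape,b.shape)
E
```

```text
unit2 6.7833 [ 0.5751 -0.0029  0.3706]
stand2 8.6167 [ 0.4103 -0.3327  0.37  ]
(600, 640, 3) (480, 640, 3)
```

View pics/unit2.png

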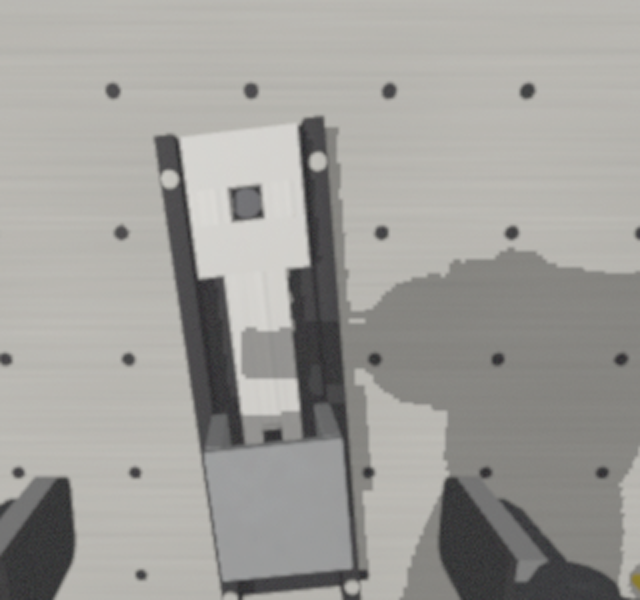

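View pics/stand2.png

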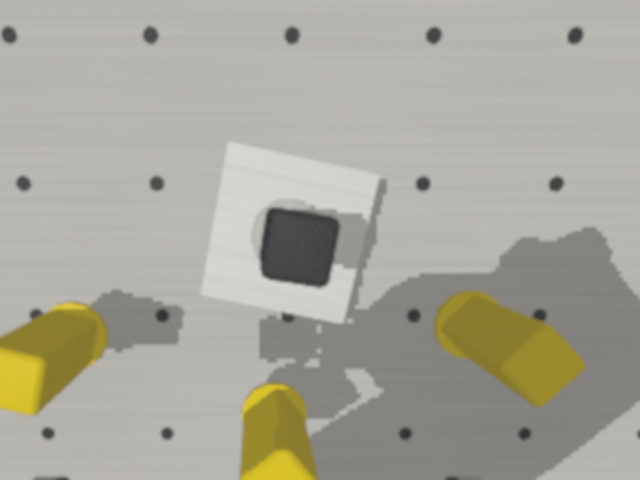

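Run:
```python
from h import *
def pts(tag,P,z):
    d=np.load(f"pics/{tag}.npz"); c=cam("wrist",dict(ee_pos=d["pos"],orientation=d["ori"]))
    X=np.array([onplane(c,(u/2+130,v/2),z) for u,v in P])[:,:2]
    e=np.roll(X,-1,0)-X
    print(tag,X.mean(0).round(4),"edges",np.linalg.norm(e,axis=1).round(4),"ang",np.degrees(np.arctan2(e[:,1],e[:,0])).round(1)); return X.mean(0)
pts("stand2",[(229,142),(381,176),(345,323),(201,294)],.046)
pts("stand2",[(268,209),(338,220),(326,287),(262,277)],.132)
pts("unit2",[(229,188),(262,185),(265,219),(232,221)],.06)
pts("unit2",[(180,137),(298,124),(311,267),(198,279)],.06)
pts("unit2",[(205,452),(342,438),(353,568),(222,582)],.086)
```

```text
stand2 [ 0.4637 -0.3487] edges [0.0704 0.0691 0.0709 0.0696] ang [-101.8  168.6   78.6  -11.7]
stand2 [ 0.4639 -0.3475] edges [0.0232 0.0221 0.0219 0.0221] ang [-98.5 171.6  81.3  -4.9]
unit2 [6.436e-01 3.000e-04] edges [0.0144 0.0144 0.0146 0.014 ] ang [ -85.  -174.5   93.4    4.8]
unit2 [6.433e-01 4.000e-04] edges [0.0506 0.0605 0.0514 0.0606] ang [ -84.1 -173.3   96.     5.9]
unit2 [ 0.5073 -0.015 ] edges [0.0611 0.0659 0.0623 0.0667] ang [ -83.7 -173.3   97.     5.7]
```

Run:
```python
from h import *
q=down(np.radians(172)); a=np.array([.4638,-.348])
for p in [(*a,.2487),(*a,.38),(.6434,.0003,.33),(.6434,.0003,.25),(.5738,-.0072,.25)]:
    j=ik(p,q); print(None if j is None else np.round(j,2))
goto([*a,.40],q)
print(move_straight([*a,.2487],rate=.12,force_limit=8)); 
set_gripper(0.0,60); st=get_state(); print("grip",st["opening"],np.round(st["force"],1),st["time"])
print(move_straight([*a,.38],rate=.15)); st=get_state(); print(st["opening"],np.round(st["force"],2))
goto([.6434,.0003,.34],q); move_straight([.6434,.0003,.325],rate=.08); dwell(.4)
st=get_state(); im=camera("wrist"); np.savez("pics/hov.npz",im=im,pos=st["ee_pos"],ori=st["orientation"])
print(st["time"],st["ee_pos"],st["opening"])
c=cam("wrist",st); tip=np.array(st["ee_pos"])+[0,0,-.1547-.088]
print("pred tip",proj(c,tip),"hole",proj(c,[.6434,.0003,.06]))
b=(255*(im[:,:,::-1]/255.)**.6).astype(np.uint8)[0:300,96:416]
cv2.imwrite("pics/hov.png",cv2.resize(b,None,fx=2,fy=2,interpolation=cv2.INTER_CUBIC))
```

```text
[-0.79  0.4  -0.19  0.99  0.   -0.65]
[-0.79  0.32  0.04  1.3   0.   -0.65]
[-0.13  0.45  0.11  1.24  0.    0.01]
[-0.13  0.49 -0.02  1.06  0.    0.01]
[-0.16  0.39 -0.2   0.98  0.   -0.02]
False
grip 0.27491518650479113 [ 0.3 -0.4  3.1] 13.1583
False
0.2733975213573161 [-0.62  0.48 -1.54]
16.3917 [6.43419278e-01 3.41384958e-04 3.25221210e-01] 0.27414450724274875
pred tip [[259.186073  201.8201769]] hole [[259.02525225 192.98236181]]
```

View pics/hov.png

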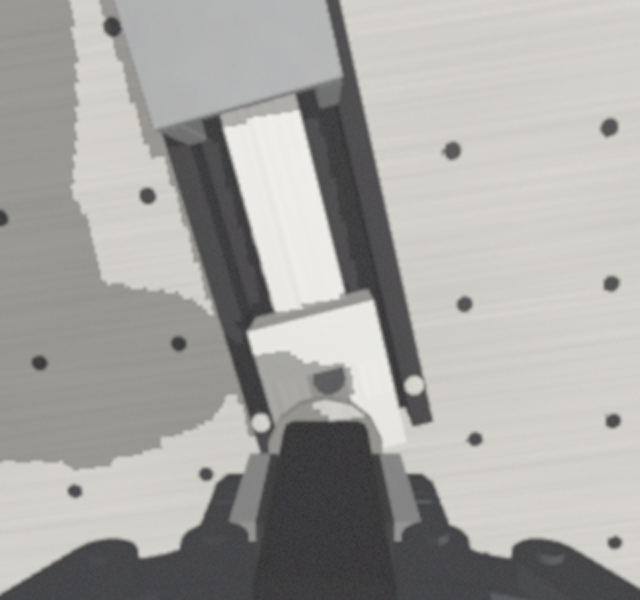

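Run:
```python
from h import *
d=np.load("pics/hov.npz"); c=cam("wrist",dict(ee_pos=d["pos"],orientation=d["ori"]))
t=np.linspace(0,2*np.pi,72); tip=d["pos"]+[0,0,-.2427]
for z in (.040,.046):
    P=proj(c,tip+np.c_[.017*np.cos(t),.017*np.sin(t),0*t+z]); print("collar pred top row",P[:,1].min(),"cols",P[:,0].min(),P[:,0].max())
x,y=.6436,.0009
move_straight([x,y,.325],rate=.05); dwell(.3)
f0=np.array(get_state()["force"])
hit=move_straight([x,y,.276],rate=.02,force_limit=12)
st=get_state(); print(hit,np.round(st["ee_pos"],4),"tip",st["ee_pos"][2]-.2427,np.round(np.array(st["force"])-f0,2),np.round(st["torque"],2),st["opening"],st["time"])
```

```text
collar pred top row 195.59118568606164 cols 231.22729946876166 287.6391791868438
collar pred top row 198.68427918357784 cols 230.3652547572477 288.59270949362445
True [0.6436 0.0009 0.2847] tip 0.042003548683184094 [-2.44 -0.15  7.42] [0.03 0.42 0.01] 0.2732412762276487 18.8083
```

Run:
```python
from h import *
p0=np.array(get_state()["ee_pos"]); x,y=.6436,.0009
p=np.array([x,y,p0[2]+.0006]); move_straight(p,rate=.02); dwell(.2)
f0=np.array(get_state()["force"]); print(np.round(f0,1))
u=np.array([np.cos(np.radians(186.2)),np.sin(np.radians(186.2)),0])
hit=move_straight(p+u*.080,rate=.04,force_limit=12)
st=get_state(); e=np.array(st["ee_pos"]); print(hit,"travel",(e-p)@u,"z",e[2],np.round(np.array(st["force"])-f0,2),st["opening"],st["time"])
st=get_state(); c=cam("scene"); im=camera("scene"); b=im[150:260,200:330,::-1]
cv2.imwrite("pics/out.png",cv2.resize(b,None,fx=5,fy=5,interpolation=cv2.INTER_CUBIC))
```

```text
[-0.5  0.4  2.5]
False travel 0.07889191897230236 z 0.28563649787808787 [ 9.04  2.12 -1.96] 0.2683700467081811 21.4083
```

View pics/out.png

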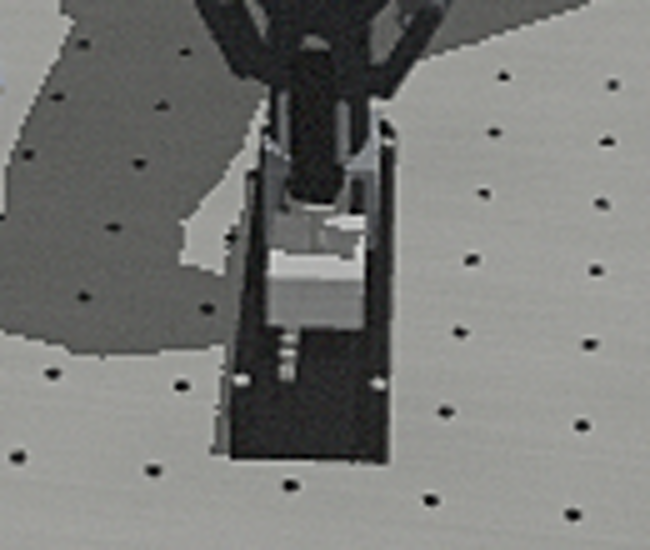

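Run:
```python
from h import *
p=np.array(get_state()["ee_pos"]); u=np.array([np.cos(np.radians(186.2)),np.sin(np.radians(186.2)),0])
move_straight(p-u*.003,rate=.03); print(np.round(get_state()["force"],1))
p=p-u*.003
move_straight(p+[0,0,.05],rate=.04); move_straight(p+[0,0,.05]-u*.05+[0,0,.05],rate=.1);dwell(.3)
st=get_state(); im=camera("wrist"); np.savez("pics/after.npz",im=im,pos=st["ee_pos"],ori=st["orientation"])
c=cam("wrist",st); print(st["time"],np.round(st["force"],1),st["opening"])
t=np.linspace(0,2*np.pi,72); tip=np.array(st["ee_pos"])+[0,0,-.2427]
P=proj(c,tip+np.c_[.017*np.cos(t),.017*np.sin(t),0*t+.046]); print("collar top",P[:,1].min(),"cols",P[:,0].min(),P[:,0].max())
h=np.array([.6436,.0009,.06]); 
for s in (.066,.07): print(s,proj(c,h+u*s))
print("guard edge", proj(c,[.5073+.033*np.cos(np.radians(6.2)),-.015+.033*np.sin(np.radians(6.2)),.086]))
b=(255*(im[:,:,::-1]/255.)**.6).astype(np.uint8)[0:300,96:416]
cv2.imwrite("pics/after.png",cv2.resize(b,None,fx=2,fy=2,interpolation=cv2.INTER_CUBIC))
```

```text
[-0.1  1.2  1.9]
24.3083 [ 0.2  0.6 -0.6] 0.27017877180637195
collar top 199.14791877531505 cols 230.37612744066217 288.5791251814224
0.066 [[248.34571121 136.58572093]]
0.07 [[247.27936067 132.46728897]]
guard edge [[234.63003352  95.69368985]]
```

View pics/after.png

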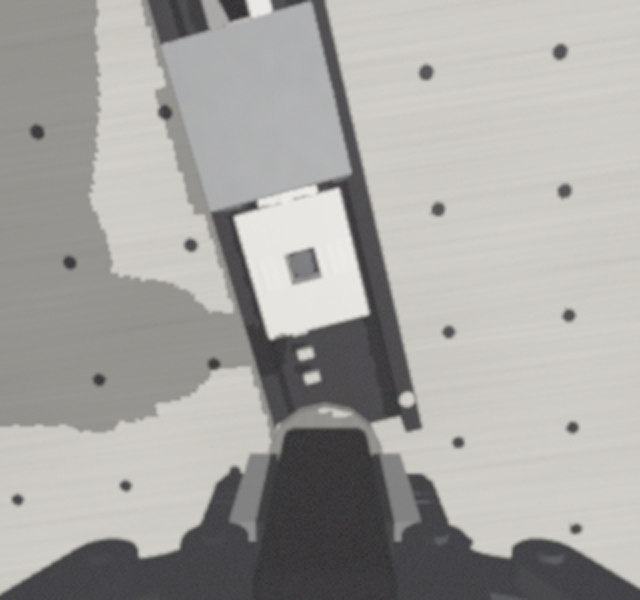

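Run:
```python
from h import *
A=np.load("pics/hov.npz");B=np.load("pics/after.npz")
for n in (A,B):
    g=cv2.cvtColor(n["im"],cv2.COLOR_RGB2GRAY).astype(int)
    for cc in (248,258,268): print(cc,g[194:222,cc-2:cc+3].mean(1).round().astype(int))
    print("button",g[126:139,240:255].tolist() if n is B else "")
c=cam("wrist",dict(ee_pos=B["pos"],orientation=B["ori"])); 
X=rot(B["ori"])
for lab,dx,th in [("0",0,0),("tilt2",0,2),("tilt3",0,3),("tilt-2",0,-2),("shift1mm",-.001,0)]:
    # tool frame: grasp pt at (0,0,.1547); handle bottom front edge & collar far edge (at -x? tool) 
    Rm=R.from_euler("y",th,degrees=True).as_matrix()
    out=[]
    for q in ([.012,0,.042],[.017,0,.042],[-.012,0,.042],[-.017,0,.042]):
        v=Rm@np.array(q)+[dx,0,.1547]; w=B["pos"]+X@v; out.append(proj(c,w)[0][1].round(1))
    print(lab,out)
```

```text
248 [125 125 126 126 123 112  95  91  98 104 103 104 103 103 103  92  64  29
  22  21  22  21  21  22  22  21  21  22]
258 [ 50  52  63  81  91 103 146 174 178 178 174 171 169 145 117 101  70  31
  22  21  22  21  22  21  22  22  22  21]
268 [101 105 106 109 108 101  98 116 154 175 176 176 176 176 171 137  73  29
  21  23  23  22  22  22  23  23  21  21]
button 
248 [ 35  34  35  34  35  34  35  36  41  60  78  88  97 101 100 100 100 100
  98  76  41  22  20  21  20  21  22  22]
258 [ 35  36  34  35  35  35  38  61  80 107 150 161 132 104 101 101 100 101
  99  78  41  22  21  21  20  21  21  21]
268 [ 35  36  35  35  35  34  35  35  41  64  86 118 154 160 130 102  99  99
  96  76  39  23  20  21  22  20  22  22]
button [[170, 146, 119, 99, 90, 90, 87, 84, 83, 79, 75, 62, 63, 120, 185], [105, 71, 63, 71, 77, 80, 82, 82, 82, 83, 81, 69, 54, 94, 170], [89, 73, 72, 76, 80, 81, 81, 82, 82, 82, 80, 70, 51, 74, 160], [94, 82, 77, 79, 80, 81, 81, 82, 81, 83, 80, 69, 51, 66, 140], [101, 81, 76, 79, 80, 80, 80, 81, 81, 82, 80, 68, 52, 58, 113], [107, 81, 79, 79, 80, 80, 80, 81, 81, 81, 81, 74,
[... 178 characters left out ...]
79, 80, 79, 68, 47, 48], [150, 111, 84, 76, 77, 79, 78, 78, 78, 79, 79, 79, 67, 49, 51], [168, 121, 92, 70, 73, 76, 77, 78, 78, 77, 78, 77, 75, 74, 82], [181, 129, 101, 68, 59, 71, 76, 78, 77, 78, 83, 86, 91, 97, 99], [190, 142, 108, 78, 66, 79, 85, 83, 83, 86, 92, 99, 103, 106, 110]]
0 [np.float64(207.1), np.float64(198.8), np.float64(245.3), np.float64(252.9)]
tilt2 [np.float64(205.0), np.float64(196.7), np.float64(242.8), np.float64(250.3)]
tilt3 [np.float64(203.9), np.float64(195.6), np.float64(241.5), np.float64(248.9)]
tilt-2 [np.float64(209.3), np.float64(201.0), np.float64(247.9), np.float64(255.6)]
shift1mm [np.float64(208.8), np.float64(200.5), np.float64(246.9), np.float64(254.5)]
```

Run:
```python
from h import *
Q=R.from_quat(down(np.radians(172)),scalar_first=True)*R.from_euler("y",2.8,degrees=True)
q=Q.as_quat(scalar_first=True); tz=Q.as_matrix()[:,2]
def T(x,y,z): return np.array([x,y,z])-.1547*tz
x,y=.4637,-.3485
st=get_state(); e=np.array(st["ee_pos"])
goto(T(x,y,.225),q); move_straight(T(x,y,.150),rate=.1); dwell(.3)
f0=np.array(get_state()["force"])
hit=move_straight(T(x,y,.0905),rate=.03,force_limit=5)
st=get_state(); g=np.array(st["ee_pos"])+.1547*tz
print(hit,g.round(4),"tip z",g[2]-.088,np.round(np.array(st["force"])-f0,2),np.round(st["torque"],2),st["time"])
```

```text
True [ 0.4637 -0.3485  0.0942] tip z 0.006221431527760224 [-2.12  1.24  7.25] [0.05 0.03 0.03] 28.6417
```

Seated: the collar met the block at the expected height. Release and look.

Run:
```python
from h import *
set_gripper(1.0); dwell(.2); e=np.array(get_state()["ee_pos"])
tz=rot(get_state()["orientation"])[:,2]
move_straight(e-tz*.13,rate=.15)
goto([.41,-.333,.40],down(np.pi)) if 0 else None
goto([.3937,-.3475,.37],down(0)); dwell(.4)
st=get_state(); im=camera("wrist"); np.savez("pics/end.npz",im=im,pos=st["ee_pos"],ori=st["orientation"])
print(st["time"],np.round(st["force"],1))
b=(255*(im[:,:,::-1]/255.)**.6).astype(np.uint8)[0:240,130:450]
cv2.imwrite("pics/end.png",cv2.resize(b,None,fx=2,fy=2,interpolation=cv2.INTER_CUBIC))
a=cv2.imread("pics/scene0.png");n=camera("scene")[:,:,::-1]
for nm in ["lens","solvent","meter"]: print(nm,[(np.round(s["xy"]).tolist(),int(s["region"].sum())) for s in silhouettes(nm,"scene")][:1])
cv2.imwrite("pics/scene1.png",n)
```

```text
33.3333 [-0.3 -0.4  0.3]
lens [([144.0, 214.0], 639)]
solvent [([370.0, 246.0], 1382)]
meter [([397.0, 203.0], 1140)]
```

View pics/end.png

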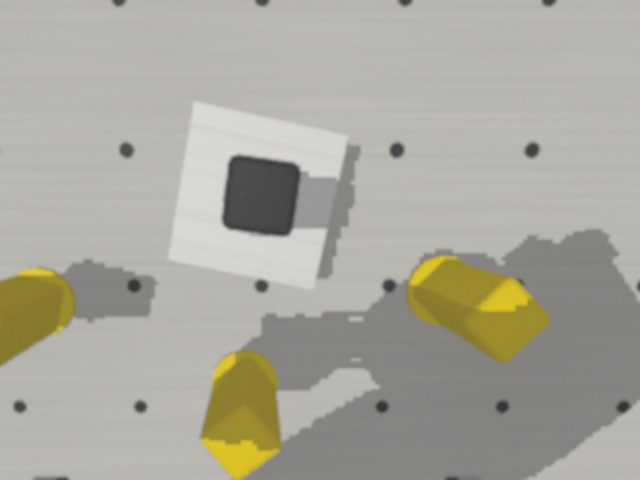

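Run:
```python
from h import *
a=cv2.imread("pics/scene0.png").astype(int);b=cv2.imread("pics/scene1.png").astype(int)
for n,(u,v,w,h) in dict(meter=(365,185,65,35),solvent=(345,205,45,70),lens=(125,180,40,62)).items():
    A=a[v:v+h,u:u+w];B=b[v:v+h,u:u+w]
    s=cv2.phaseCorrelate(A.mean(2),B.mean(2)); print(n,"mean diff",np.abs(A-B).mean().round(2),"shift px",np.round(s[0],2))
d=np.load("pics/end.npz");c=cam("wrist",dict(ee_pos=d["pos"],orientation=d["ori"]))
for P,z in [([(194,101),(348,135),(314,289),(168,259)],.046),([(231,155),(300,164),(290,235),(223,227)],.132)]:
    print(np.mean([onplane(c,(u/2+130,v/2),z) for u,v in P],0).round(4))
print(get_state()["time"]); job_done()
```

```text
meter mean diff 4.34 shift px [0.05 0.04]
solvent mean diff 4.18 shift px [0.5  0.01]
lens mean diff 4.15 shift px [-0.01  0.03]
[ 0.4639 -0.3482  0.046 ]
[ 0.4642 -0.3498  0.132 ]
33.5833
the job is handed in; nothing more can be done
```

The job is done and handed in at about 33.6 s on the robot's clock, well under the 61 s limit. I lifted the black pin tool out of the stand and held the button down with its pin. I pushed the slide all the way out, withdrew the pin, put the tool back in its stand and let go. I left the three yellow look-alikes alone.

- **Slide:** the wrist picture taken after the pin came out showed the hole where 70 mm of travel would put it, to within about a pixel.
- **Button:** I did not measure that the button had come up. I take it to be up because the pin is out and the slide is at its end position.
- **Tool slip:** the tool tilted about 2.8° in the grip while pushing, so I tilted the gripper to match before putting it back.
- **Tool in the stand:** the collar met the block 0.2 mm above the nominal fully-down height. After release, the handle top was about 1.6 mm from the stand's axis.
- **Meter, lens and bottle:** comparing scene pictures from before and after showed shifts of at most 0.5 pixel. The network's outlines disagreed slightly, placing the bottle 3 to 4 pixels off; I treated that as detector noise.
- **Robot:** the gripper ended clear of everything, with no significant force on it.

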